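Show the assistant which ink the sun gets

TASK

Press the white call button with the fingertips to ring for the assistant, and let it spring back. Then, touching neither the jars and cards nor anything lying around them, show which ink goes where: point straight down at the middle of the yellow ink jar's cap with the fingertips 2 to 4 cm above it and keep still there for two full seconds, then point in the same way at the middle of the card with the sun sketch and finish there, still pointing. Do not point at any other jar or card: pass at least 10 cm above those, and push or lift nothing.

Things in the scene. Friction and masses are not known exactly. Their poses are not given: they have to be found in the camera images.
- call (a joint): White round push button, 36 mm across, standing on a small black housing on the table, the robot's call bell for the assistant. Value 0 when released, 0.006 m when fully pressed straight down; a spring pushes it back; 4 N presses it fully, and the bell rings at 0.004 m.
- call_top (a point): Centre of the top face of the white call button; z up. It is 22 mm above the table when released. The housing is 52 mm across and 12 mm high, fixed.
- jar_yellow: Loose ink jar, closed, with yellow body and yellow cap and a paper label; round, 50 mm across, 60 mm high, upright on the tray. Origin: centre of its underside, z up, so the middle of the cap's top is 60 mm above it. Yaw means nothing.
- jar_blue: Loose ink jar, closed, with blue body and blue cap and a paper label; round, 50 mm across, 60 mm high, upright on the tray. Origin: centre of its underside, z up, so the middle of the cap's top is 60 mm above it. Yaw means nothing.
- jar_green: Loose ink jar, closed, with green body and green cap and a paper label; round, 50 mm across, 60 mm high, upright on the tray. Origin: centre of its underside, z up, so the middle of the cap's top is 60 mm above it. Yaw means nothing.
- jar_red: Loose ink jar, closed, with red body and red cap and a paper label; round, 50 mm across, 60 mm high, upright on the tray. Origin: centre of its underside, z up, so the middle of the cap's top is 60 mm above it. Yaw means nothing.
- call_base: Fixed black housing of the call button, 52 mm across, 12 mm high. Origin: centre of its underside.
- jar_yellow_top (a point): Middle of the top of the yellow jar's cap, z up.
- jar_blue_top (a point): Middle of the top of the blue jar's cap, z up.
- jar_green_top (a point): Middle of the top of the green jar's cap, z up.
- jar_red_top (a point): Middle of the top of the red jar's cap, z up.
- card_sun: Fixed cream sketch card, 105 mm (x) by 80 mm (y), 2 mm thick, lying flat on the drawing board (its top 14 mm above the table), with a black line drawing in its middle of a sun: a ring with eight rays. Origin: middle of its underside, 2 mm below the drawing; z up, +x to the top of the picture.
- card_boat: Fixed cream sketch card, 105 mm (x) by 80 mm (y), 2 mm thick, lying flat on the drawing board (its top 14 mm above the table), with a black line drawing in its middle of a sailing boat: a hull, a mast and one triangular sail. Origin: middle of its underside, 2 mm below the drawing; z up, +x to the top of the picture.
- card_tree: Fixed cream sketch card, 105 mm (x) by 80 mm (y), 2 mm thick, lying flat on the drawing board (its top 14 mm above the table), with a black line drawing in its middle of a fir tree: a triangle on a trunk. Origin: middle of its underside, 2 mm below the drawing; z up, +x to the top of the picture.
- board: Fixed wooden drawing board, 150 mm (x) by 300 mm (y), 12 mm thick, lying flat, the three cards side by side on it along its y, 92 mm apart. Two black clips with wire handles on its far (+x) edge, reaching 12 mm above the board. Origin: centre of its underside.
- tray: Fixed white square tray, 220 by 220 mm, rim 14 mm high; the four jars stand in it in a two by two pattern about 110 mm apart. Origin: centre of its underside.
- eraser: Loose eraser, 45 x 20 x 12 mm, on the near side between tray and button. A bystander. Origin: centre of its underside.
- pencil_mug: Loose blue mug, 76 mm across, 95 mm high, with pencils up to 190 mm high, beyond the work. A bystander. Origin: centre of its underside.
- water_cup: Loose empty clear cup, 72 mm across, 85 mm high, beyond the tray. A bystander. Origin: centre of its underside.
- fixative: Loose spray can, 52 mm across, 160 mm high, beyond the board. A bystander. Origin: centre of its underside.

How it is judged:
By the outcome, as a careful person would: the job done as asked, in the order asked, and still so for the second after the job is handed in, with the robot touching nothing.
It also fails if it takes over 58 s, if anything falls off the work surface, if the arm or the gripper's body presses on something with over 40 N, if the wrist force passes 120 N, or if a joint passes its speed limit or range.

ROBOT

A 6-joint arm with a two-finger parallel gripper is mounted at the origin on the work surface. World frame = base frame: x ahead of the robot, y to its left, z up, the work surface at z = 0. Lengths are in mm, angles in rad, forces in N, time in s.
With the tool pointing down it reaches from about 250 to 725 mm from the base axis. Payload 4 kg.
Tool frame: the origin (TCP) lies between the finger pads, 19 mm behind the fingertips; this is the grasp point; z points along the fingers, y is the line along which they close (so a half turn about z gives the same grasp; the last joint's range is limited). The gripper opens to 85 mm and grips with 20 to 120 N. Pads are 22 mm wide; open, the fingers measure 114 mm over their backs; the gripper's body (76 mm by 85 mm) begins 54 mm behind the grasp point. The pads swing forward as they close: fully open they stand 13 mm farther back than shut.
Start: joints at [-1.214, 0.241, 0.005, 1.335, 0, 1.571], TCP at [174.637, -468.51, 250.006] pointing down, gripper open.
Joint ranges: [-2.72, 2.72], [-1.05, 1.87], [-1.09, 1.28], [-1.99, 2.15], [-1.42, 1.44], [-3.14, 3.14]. Speed limits (rad/s): [2.79, 2.79, 3.14, 3.14, 3.14, 3.14].

INTERFACE

Orientations are given as a unit quaternion [x, y, z, w].
In Python, from plant import state, get_image, camera_params, hand_in gives the robot as it stands.
- The arm moves only by the shell command python3 -m creep 'ROWS'. ROWS is JSON, a list of rows, each an object with "hand": the opening, from -1 (shut) to 1 (fully open); "linear": the shift along the tool's x, y, z scaled (see below), a list of three; "angular": the turn, a rotation vector about the tool's x, y, z scaled (see below), a list of three. In form: [{"hand": hand, "linear": [dx, dy, dz], "angular": [wx, wy, wz]}, ...]. A call has 1 to 12 rows; each row shifts and turns the commanded pose from where the row before left it, along the tool's axes as they then stand; what a row does not reach is not made up. The controller multiplies each number of a shift by 40 mm and each number of a turn by 0.15 rad. A row lasts 1/10 s, in which the tool goes at most 50 mm and 8.59 degrees, less where a joint would pass 70% of its speed; a pose out of reach is approached as far as the arm can. A call with a number of a shift or a turn outside -1 to 1 is refused whole. A call with a gripper value outside its range is refused whole. The fingers move at their own pace and stop on an object; the grip force is fixed at half the most. Time passes only in rows, so rows that do not move let the fingers close. It gives the time, the measured TCP pose, the force, the opening and the grip force at its end, in the units of the state.
- state(): the state, without advancing time (a new reading comes with each control period).
- get_image(name): name is "side" or "top" or "wrist"; returns (picture, depth): 384x512x3 uint8, blue, green, red; 384x512 float32, mm along the optical axis (not along the pixel's ray), 0 where there is no reading.
- camera_params(name): a dict with "intrinsics" (3x3 intrinsics, pixels), "eye" and "attitude" of the camera in the world. Camera axes: x right, y up, looking along -z (the intrinsics and any distortion apply to the point x, -y, -z); pixel columns grow to the right and rows downward; lengths in mm; the calibration is good to about 2 mm. The wrist camera is an equidistant fisheye: a pixel r from the principal point sees the ray r / f radians off the axis. A picture is of the moment at which its call begins: read the wrist's pose just before it. camera_params takes no time and is no camera call; for the wrist camera it gives the pose at the moment of the call.
- hand_in(): hands the job in; it is judged then, once.
The state is a dict: "time_s": time; "q": joint angles; "dq": joint speeds; "effort": joint torques, N m; "tcp_pos": TCP position; "tcp_rot": TCP orientation; "ft_force": force on the tool from outside, world axes, zero at the start; "wrist_torque": the same for the moment, N m; "width": opening from 0.0 (shut) to 1.0 (fully open); "grasp_force": force on a finger pad.
Only numpy, scipy, OpenCV 4.12 (cv2) and the standard library are available. Lean on these libraries where they do the work, as an engineer would, in place of code of your own. Each camera call takes 0.05 s, during which the arm holds its last target. There are 200 camera calls.

## Working session

There is one attempt and no reset: what is moved stays moved. The work goes in short steps, Python scripts to look and compute and a shell command to move; the robot and the scene stay as the last step left them, time stands still between calls to the robot, and variables do not carry over. Pictures are saved under pics/ and viewed, at most 10 in all, crops included, and the job is handed in when it is done.

```bash
mkdir -p pics
python3 - <<'E'
from plant import *
import cv2,numpy as np
s=state();print(s['time_s'],s['tcp_pos'],s['tcp_rot'],s['width'])
for n in ['top','side']:
    p,d=get_image(n);cv2.imwrite(f'pics/{n}0.png',p);np.save(f'pics/{n}0.npy',d);c=camera_params(n);print(n,c)
E
```

```text
0.0 [ 174.4175448  -467.9410735   249.09542679] [ 9.84127019e-01  1.77462250e-01 -1.91787028e-04 -1.05999372e-03] 0.9932692552057738
top {'intrinsics': array([[389.12505802,   0.        , 257.27953557],
       [  0.        , 389.12505802, 189.45104853],
       [  0.        ,   0.        ,   1.        ]]), 'eye': array([443.30334942, -28.20504749, 989.28891296]), 'attitude': array([ 0.06704155, -0.06018657, -0.69522801,  0.71312062])}
side {'intrinsics': array([[413.77945954,   0.        , 252.73567046],
       [  0.        , 413.77945954, 182.0865338 ],
       [  0.        ,   0.        ,   1.        ]]), 'eye': array([ 546.47607682, -633.02184195,  805.2982935 ]), 'attitude': array([ 0.33444498, -0.00835642, -0.03894386,  0.94157321])}
```

View pics/top0.png

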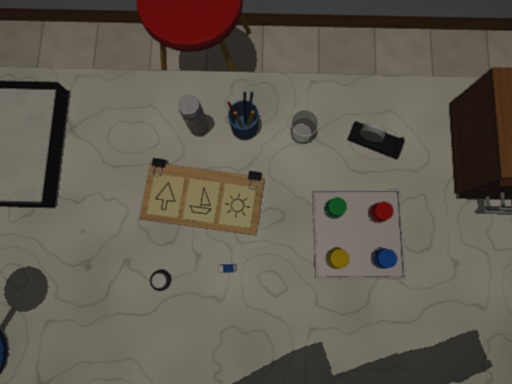

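View pics/side0.png

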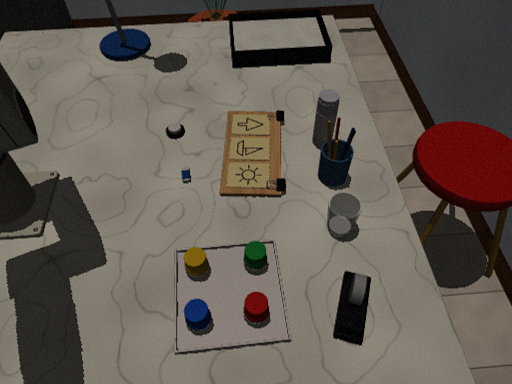

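The top view shows the button at about (160,280), the yellow cap at (340,258) and the sun at (237,205). I'll enlarge these.

```bash
cat > h.py <<'E'
from plant import *
import cv2,numpy as np
from scipy.spatial.transform import Rotation as R
def ray(n,u,v):
    c=camera_params(n);k=c['intrinsics']
    return c['eye'],R.from_quat(c['attitude']).apply([(u-k[0,2])/k[0,0],-(v-k[1,2])/k[1,1],-1])
def atz(n,u,v,z):
    e,r=ray(n,u,v);return e+r*(z-e[2])/r[2]
def dep(n,u,v):
    d=np.load(f'pics/{n}0.npy')[int(v)-1:int(v)+2,int(u)-1:int(u)+2];e,r=ray(n,u,v);return e+r*np.median(d)
E
python3 - <<'E'
from h import *
p=cv2.imread('pics/top0.png');q=cv2.imread('pics/side0.png')
t=[]
for im,u,v in [(p,160,280),(p,340,258),(p,237,205),(q,176,130),(q,196,262),(q,249,175)]:
    c=im[v-20:v+20,u-20:u+20];t.append(cv2.resize(c,(260,260),interpolation=cv2.INTER_CUBIC))
o=np.vstack([np.hstack(t[:3]),np.hstack(t[3:])]);cv2.imwrite('pics/crop.png',cv2.convertScaleAbs(o,alpha=1.4))
for n,a in [('top',[(160,280,22),(340,258,65),(237,205,14)]),('side',[(176,130,22),(196,257,65),(249,175,14)])]:
    for u,v,z in a: print(n,u,v,atz(n,u,v,z).round(1),dep(n,u,v).round(1))
E
```

```text
top 160 280 [390.1 213.9  22. ] [390.1 213.9  22. ]
top 340 258 [ 453.6 -214.4   65. ] [ 453.6 -214.4   65. ]
top 237 205 [579.6  33.9  14. ] [579.4  33.8  15.1]
side 176 130 [394.8 202.4  22. ] [394.5 204.   20.5]
side 196 257 [ 457.2 -216.6   65. ] [ 457.  -215.7   63.3]
side 249 175 [581.6  32.   14. ] [581.6  33.   12.8]
```

View pics/crop.png

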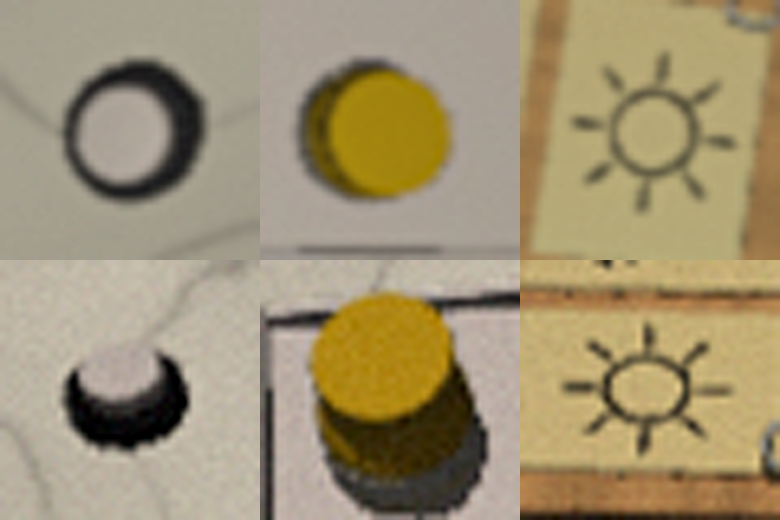

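```bash
python3 - <<'E'
from h import *
for n,a in [('top',[(158.3,279.9,22),(339.4,258,63.5),(237,204.9,14)]),('side',[(174,126.8,22),(194.3,256.3,63.5),(247.9,174.5,14)])]:
    for u,v,z in a: print(n,u,v,atz(n,u,v,z).round(1),dep(n,u,v).round(1))
E
python3 -m creep '[{"hand":-1,"linear":[0,0,0],"angular":[0,0,-1]},{"hand":-1,"linear":[0,0,0],"angular":[0,0,-1]},{"hand":-1,"linear":[0,0,0],"angular":[0,0,-1]},{"hand":-1,"linear":[0,0,0],"angular":[0,0,-1]},{"hand":-1,"linear":[0,0,0],"angular":[0,0,-1]},{"hand":-1,"linear":[0,0,0],"angular":[0,0,-1]},{"hand":-1,"linear":[0,0,0],"angular":[0,0,-1]},{"hand":-1,"linear":[0,0,0],"angular":[0,0,-1]},{"hand":-1,"linear":[0,0,0],"angular":[0,0,-0.1]},{"hand":-1,"linear":[0,0,0],"angular":[0,0,0]}]'
python3 -c "
from plant import *
s=state();print(s['q'],s['width'])"
```

```text
top 158.3 279.9 [390.2 218.   22. ] [390.2 218.   21.9]
top 339.4 258 [ 453.6 -213.3   63.5] [ 453.6 -213.    64.8]
top 237 204.9 [579.8  33.9  14. ] [579.8  33.9  14.3]
side 174 126.8 [388.8 215.6  22. ] [388.4 217.8  20. ]
side 194.3 256.3 [ 453.6 -213.9   63.5] [ 453.6 -213.7   63.2]
side 247.9 174.5 [579.   33.8  14. ] [579.   34.9  12.7]
time_s: 1.1
tcp_pos: [174.6, -468.3, 249.7]
tcp_rot: [0.708, 0.707, 0.0, -0.0]
ft_force: [-0.1, -0.3, -0.1]
width: 0.001
grasp_force: 0.0
[-1.21401397e+00  2.40915324e-01  4.51634328e-03  1.33520663e+00
  3.49317540e-05  3.58455932e-01] 0.0010060899375154994
```

```bash
python3 -m creep '[{"hand":-1,"linear":[0.5,0.15,0],"angular":[0,0,0]},{"hand":-1,"linear":[0.95,0.3,0],"angular":[0,0,0]},{"hand":-1,"linear":[0.95,0.3,0],"angular":[0,0,0]},{"hand":-1,"linear":[0.95,0.3,0],"angular":[0,0,0]},{"hand":-1,"linear":[0.95,0.3,0],"angular":[0,0,0]},{"hand":-1,"linear":[0.95,0.3,0],"angular":[0,0,0]},{"hand":-1,"linear":[0.95,0.3,0],"angular":[0,0,0]},{"hand":-1,"linear":[0.95,0.3,0],"angular":[0,0,0]},{"hand":-1,"linear":[0.95,0.3,0],"angular":[0,0,0]},{"hand":-1,"linear":[0.95,0.3,0],"angular":[0,0,0]},{"hand":-1,"linear":[0.95,0.3,0],"angular":[0,0,0]},{"hand":-1,"linear":[0.95,0.3,0],"angular":[0,0,0]}]' && python3 -m creep '[{"hand":-1,"linear":[0.95,0.3,0],"angular":[0,0,0]},{"hand":-1,"linear":[0.95,0.3,0],"angular":[0,0,0]},{"hand":-1,"linear":[0.95,0.3,0],"angular":[0,0,0]},{"hand":-1,"linear":[0.95,0.3,0],"angular":[0,0,0]},{"hand":-1,"linear":[0.95,0.3,0],"angular":[0,0,0]},{"hand":-1,"linear":[0.95,0.2,0],"angular":[0,0,0]},{"hand":-1,"linear":[0.45,0.1,0],"angular":[0,0,0]},{"hand":-1,"linear":[0,0,0],"angular":[0,0,0]},{"hand":-1,"linear":[0,0,0],"angular":[0,0,0]},{"hand":-1,"linear":[0,0,0],"angular":[0,0,0]}]'
```

```text
time_s: 2.3
tcp_pos: [312.3, -28.8, 250.2]
tcp_rot: [0.708, 0.706, 0.0, 0.0]
ft_force: [0.7, -0.7, 0.1]
width: 0.003
grasp_force: 0.0
time_s: 3.3
tcp_pos: [383.5, 214.7, 249.9]
tcp_rot: [0.707, 0.707, -0.0, 0.0]
ft_force: [-0.4, -0.4, 0.1]
width: -0.001
grasp_force: 0.0
```

```bash
python3 -m creep '[{"hand":-1,"linear":[0.05,0.15,0.5],"angular":[0,0,0]},{"hand":-1,"linear":[0,0,1],"angular":[0,0,0]},{"hand":-1,"linear":[0,0,1],"angular":[0,0,0]},{"hand":-1,"linear":[0,0,1],"angular":[0,0,0]},{"hand":-1,"linear":[0,0,0.9],"angular":[0,0,0]},{"hand":-1,"linear":[0,0,0.4],"angular":[0,0,0]},{"hand":-1,"linear":[0,0,0],"angular":[0,0,0]},{"hand":-1,"linear":[0,0,0],"angular":[0,0,0]},{"hand":-1,"linear":[0,0,0],"angular":[0,0,0]}]'
python3 - <<'E'
from h import *
p,d=get_image('side');cv2.imwrite('pics/s1.png',cv2.resize(p[70:170,110:250],None,fx=5,fy=5,interpolation=cv2.INTER_CUBIC))
E
```

```text
time_s: 4.2
tcp_pos: [391.2, 217.9, 59.5]
tcp_rot: [0.707, 0.707, 0.001, 0.0]
ft_force: [-0.2, 0.2, -0.9]
width: 0.001
grasp_force: 0.0
```

View pics/s1.png

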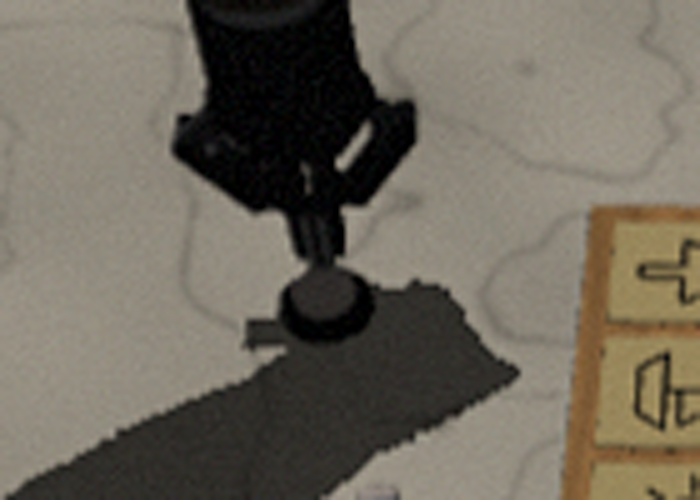

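The picture shows the shut fingertips right over the button, about 18 mm above it. I'll press slowly.

```bash
python3 -m creep '[{"hand":-1,"linear":[0,0,0.1],"angular":[0,0,0]},{"hand":-1,"linear":[0,0,0.1],"angular":[0,0,0]},{"hand":-1,"linear":[0,0,0.1],"angular":[0,0,0]},{"hand":-1,"linear":[0,0,0.1],"angular":[0,0,0]},{"hand":-1,"linear":[0,0,0.1],"angular":[0,0,0]},{"hand":-1,"linear":[0,0,0.05],"angular":[0,0,0]},{"hand":-1,"linear":[0,0,0.03],"angular":[0,0,0]},{"hand":-1,"linear":[0,0,0],"angular":[0,0,0]},{"hand":-1,"linear":[0,0,0],"angular":[0,0,0]},{"hand":-1,"linear":[0,0,0],"angular":[0,0,0]}]'
```

```text
time_s: 5.25
tcp_pos: [389.9, 217.7, 34.9]
tcp_rot: [0.707, 0.707, 0.0, -0.0]
ft_force: [-1.5, -1.3, 2.5]
width: -0.0
grasp_force: 1.9
```

```bash
python3 -m creep '[{"hand":-1,"linear":[0,0,0.04],"angular":[0,0,0]},{"hand":-1,"linear":[0,0,0],"angular":[0,0,0]},{"hand":-1,"linear":[0,0,0],"angular":[0,0,0]}]'; python3 -m creep '[{"hand":-1,"linear":[0,0,0.03],"angular":[0,0,0]},{"hand":-1,"linear":[0,0,0],"angular":[0,0,0]},{"hand":-1,"linear":[0,0,0],"angular":[0,0,0]}]'
```

```text
time_s: 5.55
tcp_pos: [389.9, 217.7, 34.5]
tcp_rot: [0.707, 0.707, 0.0, 0.0]
ft_force: [-4.3, -1.9, 15.2]
width: -0.001
grasp_force: 8.0
time_s: 5.85
tcp_pos: [390.0, 217.7, 34.3]
tcp_rot: [0.707, 0.707, 0.001, 0.0]
ft_force: [-6.4, -3.2, 26.0]
width: 0.0
grasp_force: 12.7
```

The button is at its stop, at 26 N. Now I'll rise and go to the yellow jar at height.

```bash
python3 -m creep '[{"hand":-1,"linear":[0,0,-0.2],"angular":[0,0,0]},{"hand":-1,"linear":[0,0,-0.5],"angular":[0,0,0]},{"hand":-1,"linear":[0,0,-1],"angular":[0,0,0]},{"hand":-1,"linear":[0,0,-1],"angular":[0,0,0]},{"hand":-1,"linear":[0,0,-1],"angular":[0,0,0]},{"hand":-1,"linear":[0,0,-1],"angular":[0,0,0]},{"hand":-1,"linear":[0,0,-0.5],"angular":[0,0,0]},{"hand":-1,"linear":[0,0,0],"angular":[0,0,0]},{"hand":-1,"linear":[0,0,0],"angular":[0,0,0]}]' 
python3 -m creep '[{"hand":-1,"linear":[-0.5,0.08,0],"angular":[0,0,0]},{"hand":-1,"linear":[-1,0.15,0],"angular":[0,0,0]},{"hand":-1,"linear":[-1,0.15,0],"angular":[0,0,0]},{"hand":-1,"linear":[-1,0.15,0],"angular":[0,0,0]},{"hand":-1,"linear":[-1,0.15,0],"angular":[0,0,0]},{"hand":-1,"linear":[-1,0.15,0],"angular":[0,0,0]},{"hand":-1,"linear":[-1,0.15,0],"angular":[0,0,0]},{"hand":-1,"linear":[-1,0.15,0],"angular":[0,0,0]},{"hand":-1,"linear":[-1,0.15,0],"angular":[0,0,0]},{"hand":-1,"linear":[-1,0.15,0],"angular":[0,0,0]},{"hand":-1,"linear":[-0.8,0.15,0],"angular":[0,0,0]},{"hand":-1,"linear":[-0.3,0,0],"angular":[0,0,0]}]'
python3 -m creep '[{"hand":-1,"linear":[0,0,0],"angular":[0,0,0]},{"hand":-1,"linear":[0,0,0],"angular":[0,0,0]},{"hand":-1,"linear":[0,0,0],"angular":[0,0,0]}]'
```

```text
time_s: 6.75
tcp_pos: [390.0, 217.7, 239.6]
tcp_rot: [0.707, 0.707, 0.0, 0.0]
ft_force: [-0.1, 0.6, -0.5]
width: 0.0
grasp_force: 0.0
time_s: 7.95
tcp_pos: [452.9, -208.6, 237.4]
tcp_rot: [0.708, 0.706, -0.001, -0.002]
ft_force: [0.1, -0.4, -0.4]
width: -0.002
grasp_force: 0.0
time_s: 8.25
tcp_pos: [453.2, -204.8, 239.5]
tcp_rot: [0.706, 0.708, -0.0, -0.001]
ft_force: [0.1, -0.1, -0.2]
width: -0.0
grasp_force: 0.0
```

```bash
python3 -m creep '[{"hand":-1,"linear":[-0.2,0,0.5],"angular":[0,0,0]},{"hand":-1,"linear":[0,0,0.9],"angular":[0,0,0]},{"hand":-1,"linear":[0,0,0.9],"angular":[0,0,0]},{"hand":-1,"linear":[0,0,0.5],"angular":[0,0,0]},{"hand":-1,"linear":[0,0,0.3],"angular":[0,0,0]},{"hand":-1,"linear":[0,0,0],"angular":[0,0,0]},{"hand":-1,"linear":[0,0,0],"angular":[0,0,0]},{"hand":-1,"linear":[0,0,0],"angular":[0,0,0]},{"hand":-1,"linear":[0,0,0],"angular":[0,0,0]}]'
python3 - <<'E'
from h import *
p,d=get_image('side');q,d=get_image('top')
a=cv2.resize(p[100:340,100:330],None,fx=1.7,fy=1.7,interpolation=cv2.INTER_CUBIC);b=cv2.resize(q[170:310,280:420],(408,408))
cv2.imwrite('pics/s2.png',np.hstack([a,b[:a.shape[0]] if b.shape[0]==a.shape[0] else cv2.resize(b,(400,a.shape[0]))]))
cv2.imwrite('pics/b.png',cv2.resize(p[100:160,140:220],None,fx=5,fy=5))
E
```

```text
time_s: 9.15
tcp_pos: [454.5, -214.6, 117.4]
tcp_rot: [0.707, 0.708, 0.0, 0.001]
ft_force: [0.4, 0.2, 0.6]
width: -0.001
grasp_force: 0.0
```

View pics/s2.png

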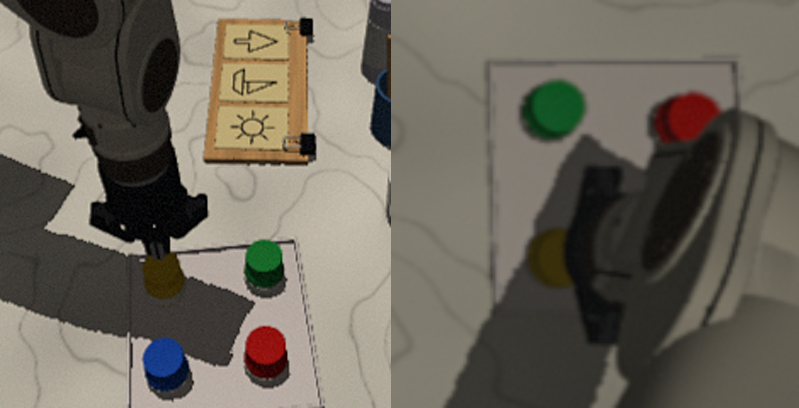

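The fingertips are above the yellow cap, about 34 mm up. I'll lower 4 mm and hold well over 2 s.

```bash
Z='' ; python3 -m creep '[{"hand":-1,"linear":[0,-0.02,0.12],"angular":[0,0,0]},{"hand":-1,"linear":[0,0,0],"angular":[0,0,0]},{"hand":-1,"linear":[0,0,0],"angular":[0,0,0]},{"hand":-1,"linear":[0,0,0],"angular":[0,0,0]},{"hand":-1,"linear":[0,0,0],"angular":[0,0,0]},{"hand":-1,"linear":[0,0,0],"angular":[0,0,0]},{"hand":-1,"linear":[0,0,0],"angular":[0,0,0]},{"hand":-1,"linear":[0,0,0],"angular":[0,0,0]},{"hand":-1,"linear":[0,0,0],"angular":[0,0,0]},{"hand":-1,"linear":[0,0,0],"angular":[0,0,0]},{"hand":-1,"linear":[0,0,0],"angular":[0,0,0]},{"hand":-1,"linear":[0,0,0],"angular":[0,0,0]}]'
python3 -m creep '[{"hand":-1,"linear":[0,0,0],"angular":[0,0,0]},{"hand":-1,"linear":[0,0,0],"angular":[0,0,0]},{"hand":-1,"linear":[0,0,0],"angular":[0,0,0]},{"hand":-1,"linear":[0,0,0],"angular":[0,0,0]},{"hand":-1,"linear":[0,0,0],"angular":[0,0,0]},{"hand":-1,"linear":[0,0,0],"angular":[0,0,0]},{"hand":-1,"linear":[0,0,0],"angular":[0,0,0]},{"hand":-1,"linear":[0,0,0],"angular":[0,0,0]},{"hand":-1,"linear":[0,0,0],"angular":[0,0,0]},{"hand":-1,"linear":[0,0,0],"angular":[0,0,0]},{"hand":-1,"linear":[0,0,0],"angular":[0,0,0]},{"hand":-1,"linear":[0,0,0],"angular":[0,0,0]}]'
python3 -m creep '[{"hand":-1,"linear":[0,0,0],"angular":[0,0,0]},{"hand":-1,"linear":[0,0,0],"angular":[0,0,0]},{"hand":-1,"linear":[0,0,0],"angular":[0,0,0]},{"hand":-1,"linear":[0,0,0],"angular":[0,0,0]},{"hand":-1,"linear":[0,0,0],"angular":[0,0,0]},{"hand":-1,"linear":[0,0,0],"angular":[0,0,0]}]'
```

```text
time_s: 10.45
tcp_pos: [452.8, -214.2, 111.2]
tcp_rot: [0.707, 0.707, -0.0, -0.0]
ft_force: [-0.4, -0.7, -0.1]
width: -0.003
grasp_force: 0.0
time_s: 11.65
tcp_pos: [452.8, -214.2, 111.2]
tcp_rot: [0.707, 0.707, 0.0, -0.0]
ft_force: [0.6, -0.1, -1.0]
width: -0.002
grasp_force: 0.0
time_s: 12.25
tcp_pos: [452.8, -214.3, 111.2]
tcp_rot: [0.707, 0.707, -0.0, 0.0]
ft_force: [-0.1, -0.3, 0.2]
width: 0.0
grasp_force: 0.0
```

View pics/b.png

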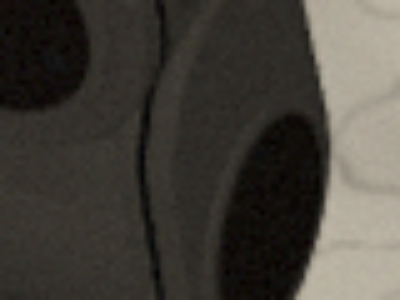

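```bash
python3 -m creep '[{"hand":-1,"linear":[0,0,-0.5],"angular":[0,0,0]},{"hand":-1,"linear":[0,0,-1],"angular":[0,0,0]},{"hand":-1,"linear":[0,0,-1],"angular":[0,0,0]},{"hand":-1,"linear":[0,0,-0.7],"angular":[0,0,0]},{"hand":-1,"linear":[0,0,-0.3],"angular":[0,0,0]},{"hand":-1,"linear":[0,0,0],"angular":[0,0,0]},{"hand":-1,"linear":[0,0,0],"angular":[0,0,0]}]'
python3 -m creep '[{"hand":-1,"linear":[0.4,0.2,0],"angular":[0,0,0]},{"hand":-1,"linear":[0.8,0.4,0],"angular":[0,0,0]},{"hand":-1,"linear":[0.8,0.4,0],"angular":[0,0,0]},{"hand":-1,"linear":[0.8,0.4,0],"angular":[0,0,0]},{"hand":-1,"linear":[0.8,0.4,0],"angular":[0,0,0]},{"hand":-1,"linear":[0.8,0.4,0],"angular":[0,0,0]},{"hand":-1,"linear":[0.8,0.4,0],"angular":[0,0,0]},{"hand":-1,"linear":[0.6,0.3,0],"angular":[0,0,0]},{"hand":-1,"linear":[0.3,0.2,0],"angular":[0,0,0]},{"hand":-1,"linear":[0,0,0],"angular":[0,0,0]},{"hand":-1,"linear":[0,0,0],"angular":[0,0,0]},{"hand":-1,"linear":[0,0,0],"angular":[0,0,0]}]'
```

```text
time_s: 12.95
tcp_pos: [452.2, -214.0, 249.8]
tcp_rot: [0.707, 0.707, -0.0, -0.001]
ft_force: [-0.3, 0.3, -0.1]
width: -0.001
grasp_force: 0.0
time_s: 14.15
tcp_pos: [575.9, 28.6, 250.8]
tcp_rot: [0.707, 0.707, -0.001, -0.0]
ft_force: [-0.2, 0.4, -0.4]
width: 0.002
grasp_force: 0.0
```

Need +5.5 in y, +3.5 in x, and 188 mm down to TCP z = 62.

```bash
python3 -m creep '[{"hand":-1,"linear":[0.14,0.09,0.5],"angular":[0,0,0]},{"hand":-1,"linear":[0,0,1],"angular":[0,0,0]},{"hand":-1,"linear":[0,0,1],"angular":[0,0,0]},{"hand":-1,"linear":[0,0,1],"angular":[0,0,0]},{"hand":-1,"linear":[0,0,0.7],"angular":[0,0,0]},{"hand":-1,"linear":[0,0,0.3],"angular":[0,0,0]},{"hand":-1,"linear":[0,0,0],"angular":[0,0,0]},{"hand":-1,"linear":[0,0,0],"angular":[0,0,0]},{"hand":-1,"linear":[0,0,0],"angular":[0,0,0]}]'
```

```text
time_s: 15.05
tcp_pos: [581.8, 35.3, 73.5]
tcp_rot: [0.707, 0.707, 0.002, 0.001]
ft_force: [-0.1, 0.1, 0.9]
width: -0.002
grasp_force: 0.0
```

```bash
python3 -m creep '[{"hand":-1,"linear":[-0.02,-0.04,0.1],"angular":[0,0,0]},{"hand":-1,"linear":[0,0,0.12],"angular":[0,0,0]},{"hand":-1,"linear":[0,0,0],"angular":[0,0,0]},{"hand":-1,"linear":[0,0,0],"angular":[0,0,0]},{"hand":-1,"linear":[0,0,0],"angular":[0,0,0]},{"hand":-1,"linear":[0,0,0],"angular":[0,0,0]},{"hand":-1,"linear":[0,0,0],"angular":[0,0,0]},{"hand":-1,"linear":[0,0,0],"angular":[0,0,0]},{"hand":-1,"linear":[0,0,0],"angular":[0,0,0]},{"hand":-1,"linear":[0,0,0],"angular":[0,0,0]},{"hand":-1,"linear":[0,0,0],"angular":[0,0,0]},{"hand":-1,"linear":[0,0,0],"angular":[0,0,0]}]'
python3 - <<'E'
from h import *
p,d=get_image('side');cv2.imwrite('pics/s3.png',cv2.resize(p[90:290,130:370],None,fx=3,fy=3,interpolation=cv2.INTER_CUBIC))
E
```

```text
time_s: 16.25
tcp_pos: [578.6, 34.7, 62.4]
tcp_rot: [0.707, 0.707, 0.0, 0.0]
ft_force: [0.1, -0.4, -1.2]
width: -0.004
grasp_force: 0.0
```

View pics/s3.png

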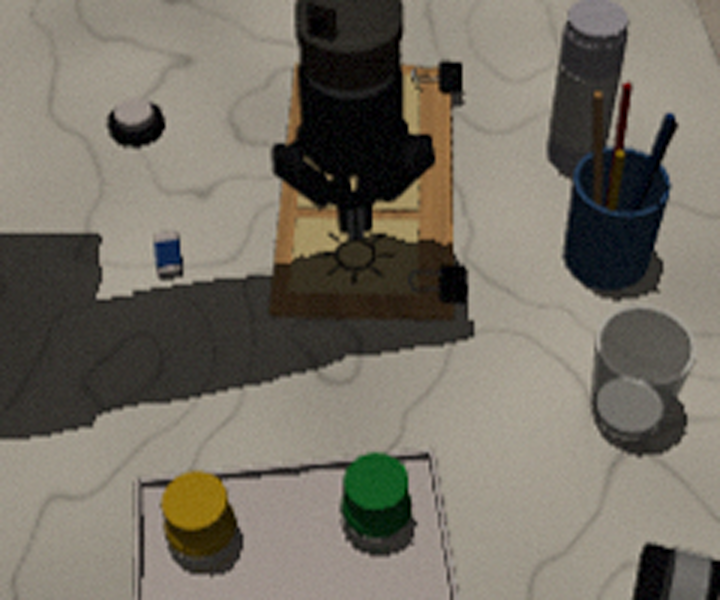

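The fingertips point at the sun from about 29 mm up, the button has sprung back, and nothing has been disturbed. I'll hold two more seconds and hand in.

```bash
python3 -m creep '[{"hand":-1,"linear":[0,0,0],"angular":[0,0,0]},{"hand":-1,"linear":[0,0,0],"angular":[0,0,0]},{"hand":-1,"linear":[0,0,0],"angular":[0,0,0]},{"hand":-1,"linear":[0,0,0],"angular":[0,0,0]},{"hand":-1,"linear":[0,0,0],"angular":[0,0,0]},{"hand":-1,"linear":[0,0,0],"angular":[0,0,0]},{"hand":-1,"linear":[0,0,0],"angular":[0,0,0]},{"hand":-1,"linear":[0,0,0],"angular":[0,0,0]},{"hand":-1,"linear":[0,0,0],"angular":[0,0,0]},{"hand":-1,"linear":[0,0,0],"angular":[0,0,0]},{"hand":-1,"linear":[0,0,0],"angular":[0,0,0]},{"hand":-1,"linear":[0,0,0],"angular":[0,0,0]}]'
python3 -m creep '[{"hand":-1,"linear":[0,0,0],"angular":[0,0,0]},{"hand":-1,"linear":[0,0,0],"angular":[0,0,0]},{"hand":-1,"linear":[0,0,0],"angular":[0,0,0]},{"hand":-1,"linear":[0,0,0],"angular":[0,0,0]},{"hand":-1,"linear":[0,0,0],"angular":[0,0,0]},{"hand":-1,"linear":[0,0,0],"angular":[0,0,0]}]'
python3 -c "
from plant import *
print(hand_in())"
```

```text
time_s: 17.5
tcp_pos: [578.5, 34.7, 62.4]
tcp_rot: [0.707, 0.707, -0.0, -0.0]
ft_force: [0.1, -0.1, 0.5]
width: 0.004
grasp_force: 0.0
time_s: 18.1
tcp_pos: [578.5, 34.7, 62.4]
tcp_rot: [0.707, 0.707, -0.0, -0.0]
ft_force: [0.1, -0.6, 0.7]
width: 0.0
grasp_force: 0.0
the job is handed in; nothing more can be done
None
```

I pressed the call button to its stop and it sprang back, held the fingertips about 3 cm above the yellow cap for over 2 s, then handed in at 18.1 s with them still about 3 cm above the sun card; no verdict was shown.

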